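Clear the loupe and load the take-up dish

ROBOT

A 7-joint arm with a two-finger parallel gripper is mounted at the origin on the work surface. World frame = base frame: x ahead of the robot, y to its left, z up, the work surface at z = 0. Lengths are in m, angles in rad, forces in N, time in s.
With the tool pointing down it reaches from about 0.4 to 0.85 m from the base axis. Payload 4.5 kg.
Tool frame: the origin (TCP) lies between the finger pads; the fingertips stand r.finger_overhang ahead of it and the grasp point (between the pads) lies 8 mm behind it (r.finger_overhang is the distance from the TCP to the fingertips, in m); z points along the fingers, x is the direction in which the jaws open and shut, and the axes are right-handed (so a half turn about z gives the same grasp; the last joint's range is limited). The gripper opens to 88 mm and grips with 3 to 60 N. Pads are 18 mm wide; open, the fingers measure 123 mm over their backs; the gripper's body (75 mm by 187 mm) begins 45 mm behind the grasp point.
Start: joints at [-1.263, 0.689, -0.195, 1.565, 0.157, 0.902, -0.215], TCP at [0.169, 0.602, 0.25] pointing down, gripper open.
Joint ranges: [-3.01, 3.01], [-0.46, 2.08], [-1.47, 1.51], [0.13, 2.56], [-1, 4.14], [0.04, 2.09], [-2.66, 2.66]. Speed limits (rad/s): [2.57, 2.57, 3.14, 3.14, 3.14, 3.14, 3.14].

INTERFACE

Orientations are given as a unit quaternion [x, y, z, w].
In Python, from plant import r gives the robot as it stands.
- The arm moves only by the tool move_arm, never from a script. Its argument "targets" is a list that holds one entry, the list of rows, each a list of 7 numbers: the turn, a rotation vector about the world's x, y, z in rad, then the shift along the world's x, y, z in m, then the opening, from 0 (shut) to 1 (fully open). A call has 1 to 5 rows; each row shifts and turns the pose as measured when the row begins; what a row does not reach is not made up. A row lasts 1/10 s, in which the tool goes at most 50 mm and 8.59 degrees, less where a joint would pass 70% of its speed; a pose out of reach is approached as far as the arm can. A call with a gripper value outside its range is refused whole. The fingers move at their own pace and stop on an object; "force" is the grip in N (left out, the last holds). Time passes only in rows, so rows that do not move let the fingers close. It gives the time, the measured TCP pose, the force and the opening at its end, in the units of the state.
- r.get_state(): the state, without advancing time (a new reading comes with each control period).
- r.snapshot(name): name is "scene" or "top"; returns a dict with "frame" (480x640x3 uint8, red, green, blue), "K" (3x3 intrinsics, pixels), "T" (4x4, takes a point from camera to world coordinates). Camera axes: x right, y up, looking along -z (the intrinsics and any distortion apply to the point x, -y, -z); pixel columns grow to the right and rows downward; lengths in m; the calibration is good to about 2 mm. A picture is of the moment at which its call begins. There is no depth.
- r.finish_job(): hands the job in, once; it reports no verdict.
Trained networks look in a picture, given as the dict that the camera call returned (one of the last four; its "shot" number tells which), for a name from the list of things; names that differ only in an ending like _2 or _b are one class to them, and where a whole thing is asked for, a point or a joint stands for the part that bears it (a point fixed in the world has none). Each returns a list of dicts, best first, with "score" (0 to 1); they miss things now and then, are a little off and sometimes report something else, mostly with a low value. They report only what shows in the picture. A call takes as long as a camera call. They do not tell look-alikes from the thing itself.
- r.find_in(picture, query): "centre" ([row, column] in pixels, amid what is visible of it).
The state is a dict: "clock": time; "q": joint angles; "qd": joint speeds; "joint_torque": joint torques, N m; "tool_pos": TCP position; "eef_rot": TCP orientation; "contact_force": force on the tool from outside, world axes, zero at the start; "moment": the same for the moment, N m; "opening": opening from 0.0 (shut) to 1.0 (fully open).
Only numpy, scipy, OpenCV 4.12 (cv2) and the standard library are available. Lean on these libraries where they do the work, as an engineer would, in place of code of your own. Each camera call takes 0.05 s, during which the arm holds its last target. There are 200 camera calls.

TASK

The take-up dish needs its film core, but someone has left the loupe standing in it. First lift the loupe out and stand it upright on the cork mat, setting it down rather than dropping it. Then take the wide grey core that stands loose on the worktop and lay it flat on the floor of the dish, inside the raised rim.

Things in the scene. Friction and masses are not known exactly. Their poses are not given: they have to be found in the camera images.
- loupe_center (a point): Centre, half-way up, of the loose glass loupe: a plain upright cylinder 40 mm in diameter and 50 mm tall (about 110 g), amber glass between a black foot and a steel collar. It starts standing in the dish, not always in its middle. Its z axis is the cylinder's axis, up at the start.
- core_center (a point): Centre, half-way up, of the wide loose grey plastic core: a ring 54 mm in outer diameter, 28 mm bore, 13 mm wall, 36 mm tall (about 50 g), standing flat on the worktop, bore upright along its z axis. Not wanted: a narrower loose core (38 mm in diameter, same height) and a brass weight, which may change places with it; a core fixed under a clamp bar; narrow cores in a plywood tray.
- dish_floor (a point): Centre of the inner floor of the fixed aluminium take-up dish, 5 mm above the worktop; z is up. The floor is 84 mm in diameter inside a round rim 5 mm thick, whose top is 4 mm above the floor; outside the rim a flat flange reaches 65 mm from the centre, 1 mm below the floor. Grip a thing at least 8 mm above its underside so that open fingers clear the rim.
- mat_top (a point): Centre of the top face of the fixed square cork mat, 130 by 130 mm and 3 mm thick; x and y run along its sides, z is up. It starts empty.
Not all that is in view belongs to the job. What is shaped like the part that bears core_center but blue, green or pink is not meant.

How it is judged:
On the way:
1. the loupe stands upright on the cork mat, let go, and the wide core is not yet in the dish (x of loupe_center in the frame of mat_top between -0.055 and 0.055 m and y of loupe_center in the frame of mat_top between -0.055 and 0.055 m and z of loupe_center in the frame of mat_top below 0.029 m and angle between loupe_center's own z axis and vertical below 0.17 rad and contact force between the fingers and loupe below 0.1 N and horizontal distance between core_center and dish_floor above 0.05 m), for 0.2 s.
At the end, for the whole second after the job is handed in: The loupe stands upright (within 10 degrees) on the cork mat, within 55 mm of its centre along each side; the wide core lies flat on the dish floor inside the rim (within 17 mm of its centre, under 2.5 mm off the floor, within 6 degrees); both are at rest (x of loupe_center in the frame of mat_top between -0.055 and 0.055 m and y of loupe_center in the frame of mat_top between -0.055 and 0.055 m and z of loupe_center in the frame of mat_top below 0.029 m and angle between loupe_center's own z axis and vertical below 0.17 rad and horizontal distance between core_center and dish_floor below 0.017 m and z of core_center in the frame of dish_floor below 0.0205 m and angle between the z axis of core_center and the z axis of dish_floor, either way round below 0.1 rad and linear speed of each of loupe, core below 0.02 m/s); the robot touches nothing.
It fails at once if the loupe is dropped: it falls freely, out of the fingers, from more than about 40 mm above where it stands (height (world z) of loupe_center above 0.06 m and contact force between the fingers and loupe below 0.01 N and linear speed of loupe above 0.3 m/s).
It also fails if it takes over 64 s, if anything falls off the work surface, if the arm or the gripper's body presses on something with over 40 N, if the wrist force passes 120 N, or if a joint passes its speed limit or range.

## Working session

There is one attempt and no reset: what is moved stays moved. The work goes in short steps, Python scripts to look and compute and a tool call to move; the robot and the scene stay as the last step left them, time stands still between calls to the robot, and variables do not carry over. Pictures are saved under pics/ and viewed, about 8 in all and at most 12, crops included, and the job is handed in when it is done.

Besides the shell and the picture viewer there is one more tool, called after "Emit:" as name(argument=value, ...), one argument or row to a line, values as JSON. move_arm: Moves the arm, as the interface text tells. Its arguments: {"type":"object","properties":{"targets":{"type":"array","items":{"type":"array","items":{"type":"array","items":{"type":"number"}}}},"force":{"type":"number"}},"required":["targets"]}

```bash
ls; mkdir -p pics
cat > h.py <<'E'
from plant import r
import numpy as np, cv2
def save(p,n,crop=None,scale=1):
    f=p["frame"][:,:,::-1]
    if crop: a,b,c,d=crop; f=f[a:b,c:d]
    cv2.imwrite("pics/"+n,cv2.resize(f,None,fx=scale,fy=scale,interpolation=cv2.INTER_CUBIC))
def back(p,row,col,z):
    K,T=p["K"],p["T"]; d=np.linalg.inv(K)@[col,row,1]; d=T[:3,:3]@[d[0],-d[1],-d[2]]
    o=T[:3,3]; return o+d*(z-o[2])/d[2]
def proj(p,X):
    c=np.linalg.inv(p["T"])@[*X,1]; u=p["K"]@[c[0],-c[1],-c[2]]; return u[1]/u[2],u[0]/u[2]
E
python3 - <<'E'
from h import *
s=r.get_state(); print({k:np.round(v,3) for k,v in s.items()},r.finger_overhang)
for n in("scene","top"):
    p=r.snapshot(n); save(p,n+"0.png"); print(n,[k for k in p],p["T"].round(3).tolist(),p["K"].round(1).tolist())
    for q,z in(("loupe_center",.03),("core_center",.018),("dish_floor",.005),("mat_top",.003)):
        for f in r.find_in(p,q)[:4]: print(q,np.round(f["centre"],1),round(f["score"],2),back(p,*f["centre"],z).round(3))
E
```

```text
pics
{'clock': np.float64(0.0), 'q': array([-1.263,  0.69 , -0.195,  1.566,  0.157,  0.903, -0.215]), 'qd': array([ 0.   , -0.001, -0.001, -0.001,  0.   ,  0.   , -0.001]), 'joint_torque': array([ 1.0000e-03, -5.2756e+01, -1.2670e+00, -1.5343e+01, -5.3000e-02,
        6.0000e-03,  0.0000e+00]), 'tool_pos': array([0.169, 0.601, 0.249]), 'eef_rot': array([ 0.797,  0.604, -0.001,  0.001]), 'contact_force': array([-0.788, -0.065,  0.227]), 'moment': array([ 0.031,  0.026, -0.038]), 'opening': np.float64(0.998)} 0.011
scene ['frame', 'K', 'T', 'shot'] [[0.5, -0.463, 0.731, 1.351], [0.866, 0.263, -0.426, -0.48], [0.005, 0.846, 0.533, 0.645], [0.0, 0.0, 0.0, 1.0]] [[503.2, 0.0, 322.9], [0.0, 503.2, 234.2], [0.0, 0.0, 1.0]]
loupe_center [209.7 420.2] 0.63 [0.527 0.28  0.03 ]
core_center [306.4 194.2] 0.92 [ 0.593 -0.321  0.018]
core_center [337. 199.] 0.91 [ 0.677 -0.339  0.018]
core_center [278.  272.2] 0.74 [ 0.585 -0.154  0.018]
core_center [315.1 252.7] 0.62 [ 0.67  -0.234  0.018]
dish_floor [219.3 410.3] 0.71 [0.52  0.258 0.005]
mat_top [249.1 332.8] 0.85 [0.536 0.021 0.003]
top ['frame', 'K', 'T', 'shot'] [[0.005, 0.996, -0.091, 0.471], [-1.0, 0.005, -0.004, -0.014], [-0.004, 0.091, 0.996, 1.203], [0.0, 0.0, 0.0, 1.0]] [[549.8, 0.0, 318.8], [0.0, 549.8, 235.4], [0.0, 0.0, 1.0]]
loupe_center [258.1 179.8] 0.55 [0.528 0.287 0.03 ]
core_center [231.6 466.6] 0.68 [ 0.589 -0.329  0.018]
core_center [236.7 383.7] 0.66 [ 0.577 -0.15   0.018]
core_center [202.8 417.1] 0.64 [ 0.651 -0.223  0.018]
core_center [193.8 470.4] 0.63 [ 0.671 -0.339  0.018]
dish_floor [268.4 177.7] 0.64 [0.506 0.298 0.005]
mat_top [258.6 183.2] 0.67 [0.528 0.287 0.003]
mat_top [259.9 306.9] 0.64 [0.526 0.016 0.003]
```

View pics/scene0.png

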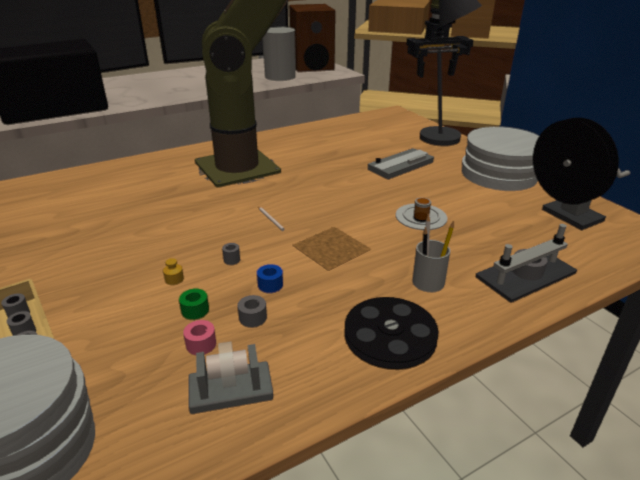

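View pics/top0.png

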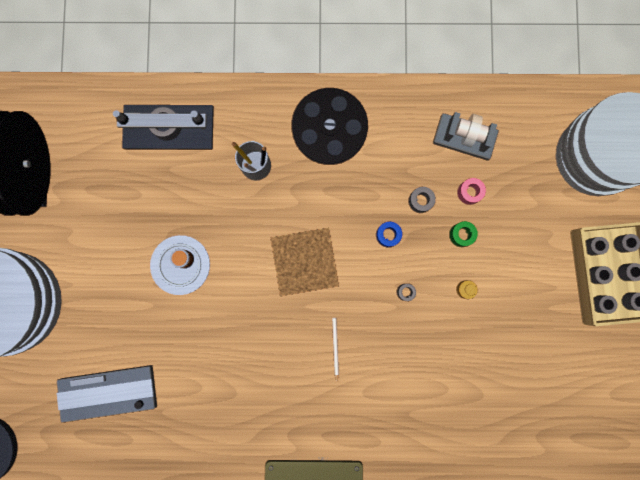

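The scene picture shows the dish with the amber loupe at about (row 212, col 422), the mat at (247, 332), and the wide grey core at (311, 252). In the top picture the dish is at (265, 180), the loupe at (258, 180), the mat at (262, 305), the wide core at (200, 422) and the narrow core at (292, 406). Next I'll segment these and check the fit with an overlay.

```bash
cat > m.py <<'E'
from h import *
def blob(p,row,col,half,satmax=70):
    """centroid/bbox of the low-saturation blob around a pixel"""
    hsv=cv2.cvtColor(p["frame"],cv2.COLOR_RGB2HSV); m=np.zeros((480,640),np.uint8)
    r0,c0=int(row)-half,int(col)-half
    m[r0:r0+2*half,c0:c0+2*half]=hsv[r0:r0+2*half,c0:c0+2*half,1]<satmax
    cs,_=cv2.findContours(m,cv2.RETR_EXTERNAL,cv2.CHAIN_APPROX_NONE)
    c=max(cs,key=cv2.contourArea); (x,y),rad=cv2.minEnclosingCircle(c); e=cv2.fitEllipse(cv2.convexHull(c))
    return (e[0][1],e[0][0]),e[1],rad
def circ(im,p,c,rad,z,col,s,o):
    P=[proj(p,[c[0]+rad*np.cos(t),c[1]+rad*np.sin(t),z]) for t in np.linspace(0,6.28,60)]
    cv2.polylines(im,[np.int32([[(b+.5-o[1])*s*8,(a+.5-o[0])*s*8] for a,b in P])],True,col,1,cv2.LINE_AA,3)
E
python3 - <<'E'
from m import *
p=r.snapshot("top"); s_=r.snapshot("scene")
d,ax,_=blob(p,266,180,36); print("dish",d,ax,back(p,*d,.004))
c,ax,_=blob(p,200,422,20); print("core",c,ax,back(p,*c,.030))
d2,ax,_=blob(s_,215,421,30); print("dishS",d2,ax,back(s_,*d2,.004))
c2,ax,_=blob(s_,311,252,20); print("coreS",c2,ax,back(s_,*c2,.018))
D=back(p,*d,.004);C=back(p,*c,.030)
L=[back(p,*q,.03) for q in [(258,180)]][0]
hsv=cv2.cvtColor(p["frame"],cv2.COLOR_RGB2HSV)
for n,q in(("top",p),("scene",s_)):
    S=4;ims=[]
    for X,R in((D,.06),(C,.03)):
        a,b=proj(q,[X[0],X[1],.02]); o=(int(a)-36,int(b)-48)
        im=cv2.resize(q["frame"][o[0]:o[0]+72,o[1]:o[1]+96,::-1],None,fx=S,fy=S,interpolation=cv2.INTER_CUBIC)
        for cc,rad,z,k in((D,.065,.004,(0,255,0)),(D,.047,.009,(0,255,255)),(L,.02,.055,(255,0,255)),(L,.02,.005,(255,0,0)),(C,.027,.036,(0,255,0)),(C,.027,0,(0,0,255)),(C,.014,.036,(255,255,0))):
            circ(im,q,cc,rad,z,k,S,o)
        ims.append(im)
    cv2.imwrite(f"pics/ov_{n}.png",np.hstack(ims))
    v=np.hstack(ims) if n=="top" else np.vstack([v,np.hstack(ims)])
cv2.imwrite("pics/ov.png",v); print(v.shape,L)
E
```

```text
dish (264.68609619140625, 179.41700744628906) (59.56086349487305, 60.78591537475586) [0.51456684 0.2944487  0.004     ]
core (199.1366729736328, 421.7862854003906) (24.345977783203125, 26.506622314453125) [ 0.65728686 -0.23069443  0.03      ]
dishS (223.32643127441406, 423.1508483886719) (42.53000259399414, 56.3953742980957) [0.54968843 0.27410205 0.004     ]
coreS (310.3258361816406, 251.97848510742188) (29.78841209411621, 32.18315124511719) [ 0.65735188 -0.22975268  0.018     ]
(576, 768, 3) [0.5278937  0.28690828 0.03      ]
```

View pics/ov.png

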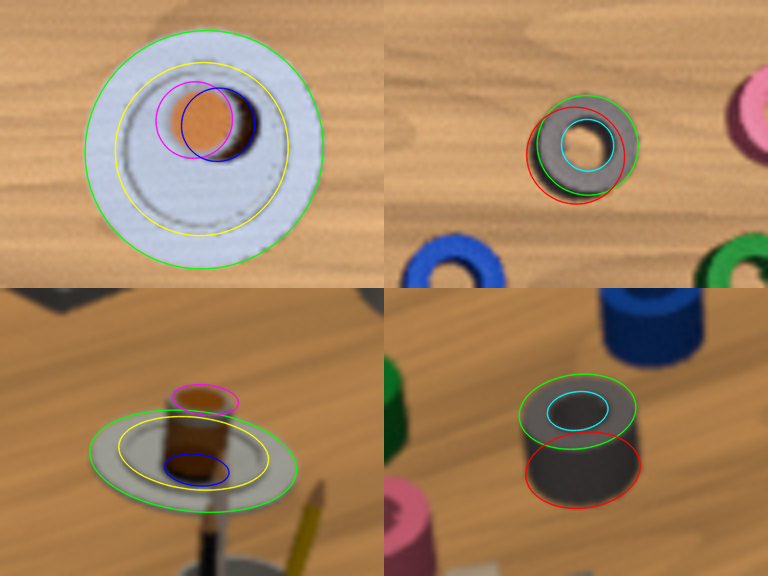

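The dish (0.5146, 0.2945) and the core (0.657, -0.2305) fit in both views. The loupe overlay sits about 4 mm off, so the loupe is at about (0.527, 0.283). I'll start towards it at a safe height.

Emit:
move_arm(
  targets=[
    [[0,0,0,0.033,-0.029,0,1],[0,0,0,0.033,-0.029,0,1],[0,0,0,0.033,-0.029,0,1],[0,0,0,0.033,-0.029,0,1],[0,0,0,0.033,-0.029,0,1]],
  ],
  force=15,
)

```text
clock: 1.1
tool_pos: [0.3297, 0.4583, 0.2502]
eef_rot: [0.792, 0.611, 0.0, -0.004]
contact_force: [0.9, 0.9, 0.0]
opening: 1.001
```

Emit:
move_arm(
  targets=[
    [[0,0,0,0.033,-0.029,0,1],[0,0,0,0.033,-0.029,0,1],[0,0,0,0.033,-0.029,0,1],[0,0,0,0.033,-0.029,0,1],[0,0,0,0.033,-0.029,0,1]],
  ],
)

```text
clock: 1.6
tool_pos: [0.5012, 0.3069, 0.2513]
eef_rot: [0.792, 0.611, 0.002, -0.005]
contact_force: [0.7, 0.5, -0.5]
opening: 1.0
```

Run:
```python
from m import *
p=r.snapshot("top"); s=r.snapshot("scene")
for q in(p,s):
    m=q["frame"].astype(int); a,b=map(int,proj(q,[.527,.283,.05])); w=14
    print(r.find_in(q,"mat_top")[:2])
# mat: from first images, dark brown saturated texture vs wood
hsv=cv2.cvtColor(p["frame"],cv2.COLOR_RGB2HSV); g=cv2.GaussianBlur(hsv[:,:,2],(5,5),0)
m=np.zeros((480,640),np.uint8); m[220:305,262:348]=(g[220:305,262:348]<140)
c=max(cv2.findContours(m,0,1)[0],key=cv2.contourArea); R=cv2.minAreaRect(c); print(R,back(p,R[0][1],R[0][0],.003))
save(p,"top1.png",(100,340,120,440),2)
```

```text
[{'centre': [263.3, 304.9], 'score': 0.77}]
[{'centre': [251.1, 332.4], 'score': 0.78}]
((305.0000305175781, 269.5000305175781), (2.1213202476501465, 2.1213202476501465), 45.0) [0.505502   0.02047256 0.003     ]
```

Emit:
move_arm(
  targets=[
    [[0,0,0,0.025,-0.024,0,1],[0,0,0,0,0,-0.045,1],[0,0,0,0,0,-0.045,1],[0,0,0,0,0,-0.035,1],[0,0,0,0,0,0,1]],
  ],
)

```text
clock: 2.3
tool_pos: [0.5215, 0.2935, 0.1255]
eef_rot: [0.788, 0.615, 0.006, -0.008]
contact_force: [-0.4, 0.9, -0.0]
opening: 1.004
```

Run:
```python
from m import *
s=r.get_state(); print(s["tool_pos"].round(4),s["eef_rot"].round(4))
p=r.snapshot("scene"); save(p,"s1.png",(110,270,340,540),4)
```

```text
[0.5215 0.2935 0.1255] [ 0.7883  0.6153  0.0059 -0.008 ]
```

View pics/s1.png

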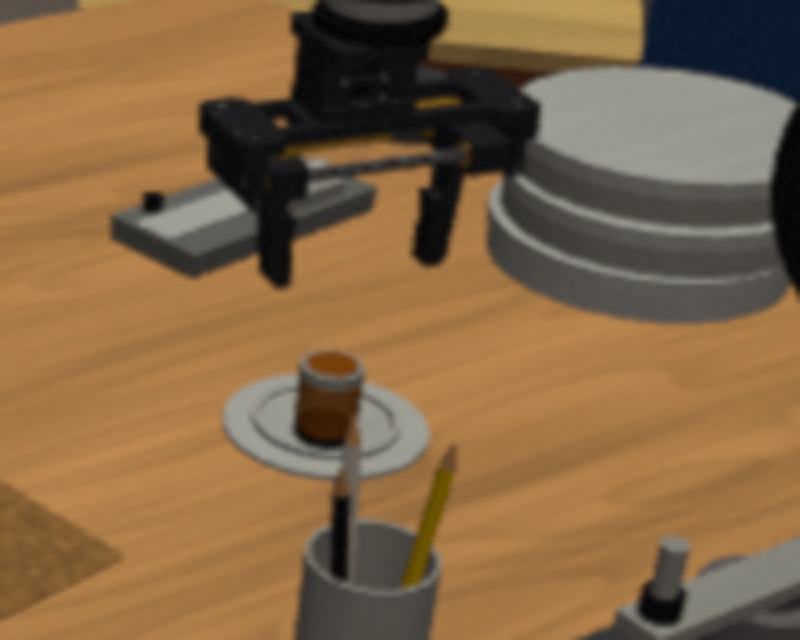

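The gripper is over the dish and open, with the loupe standing below it at crop (400, 330) and nothing in the way. It has tilted about 1 degree, so I'll work out a correction.

```bash
cat > e.py <<'E'
import sys
from h import *
from scipy.spatial.transform import Rotation as R
s=r.get_state(); t=np.array([float(a) for a in sys.argv[1:4]])
q=np.array([.79,.613,0,0]); q/=np.linalg.norm(q)
print("shift",(t-s["tool_pos"]).round(4),"turn",(R.from_quat(q)*R.from_quat(s["eef_rot"]).inv()).as_rotvec().round(4),"pos",s["tool_pos"].round(4),"open",round(float(s["opening"]),3),"t",s["clock"],"F",s["contact_force"].round(2))
E
python3 e.py .527 .283 .027
```

```text
shift [ 0.0042 -0.0116 -0.1008] turn [-0.0223  0.0027 -0.0058] pos [0.5228 0.2946 0.1278] open 0.995 t 2.35 F [0.45 0.17 0.35]
```

Emit:
move_arm(
  targets=[
    [[-0.02,0,0,0.004,-0.011,0,1],[0,0,0,0,0,-0.03,1],[0,0,0,0,0,-0.02,1],[0,0,0,0,0,0,1],[0,0,0,0,0,0,1]],
  ],
)

```text
clock: 2.85
tool_pos: [0.5323, 0.2885, 0.088]
eef_rot: [0.787, 0.617, 0.01, 0.002]
contact_force: [-0.6, -0.0, 0.4]
opening: 1.005
```

```bash
python3 e.py .527 .283 .027
```

```text
shift [-0.0053 -0.0055 -0.061 ] turn [-0.0092  0.0181 -0.0098] pos [0.5323 0.2885 0.088 ] open 1.005 t 2.85 F [-0.56 -0.03  0.41]
```

Emit:
move_arm(
  targets=[
    [[-0.009,0.018,-0.01,-0.005,-0.005,-0.03,1],[0,0,0,0,0,0,1]],
  ],
)

```text
clock: 3.05
tool_pos: [0.5299, 0.2849, 0.0621]
eef_rot: [0.79, 0.613, 0.003, 0.001]
contact_force: [-0.3, -0.5, 0.1]
opening: 1.002
```

```bash
python3 e.py .527 .283 .027
```

```text
shift [-0.0029 -0.0019 -0.0351] turn [-0.0034  0.0061  0.0005] pos [0.5299 0.2849 0.0621] open 1.002 t 3.05 F [-0.27 -0.52  0.09]
```

Emit:
move_arm(
  targets=[
    [[-0.003,0.006,0,-0.003,-0.002,-0.032,1],[0,0,0,0,0,0,1]],
  ],
)

```text
clock: 3.25
tool_pos: [0.5298, 0.2848, 0.0342]
eef_rot: [0.79, 0.613, 0.004, 0.0]
contact_force: [-0.5, -0.8, 0.7]
opening: 1.0
```

```bash
python3 e.py .527 .283 .027
```

```text
shift [-0.0028 -0.0018 -0.0072] turn [-0.0044  0.0066  0.0004] pos [0.5298 0.2848 0.0342] open 1.0 t 3.25 F [-0.51 -0.83  0.67]
```

Last approach step, then close.

Emit:
move_arm(
  targets=[
    [[-0.004,0.006,0,-0.003,-0.002,-0.007,1],[0,0,0,0,0,0,0.4],[0,0,0,0,0,0,0.2],[0,0,0,0,0,0,0.2],[0,0,0,0,0,0,0.2]],
  ],
  force=15,
)

```text
clock: 3.75
tool_pos: [0.5311, 0.2856, 0.0346]
eef_rot: [0.79, 0.613, 0.006, 0.001]
contact_force: [-0.4, -0.1, 0.3]
opening: 0.66
```

Emit:
move_arm(
  targets=[
    [[0,0,0,0,0,0,0.2],[0,0,0,0,0,0,0.2],[0,0,0,0,0,0,0.2],[0,0,0,0,0,0,0.2],[0,0,0,0,0,0,0.2]],
  ],
)

```text
clock: 4.25
tool_pos: [0.5315, 0.2856, 0.0352]
eef_rot: [0.79, 0.613, 0.006, 0.001]
contact_force: [0.3, 0.1, 2.4]
opening: 0.45
```

```bash
python3 e.py .527 .283 .027
```

```text
shift [-0.0045 -0.0026 -0.0082] turn [-0.0068  0.0112  0.0005] pos [0.5315 0.2856 0.0352] open 0.45 t 4.25 F [0.32 0.05 2.36]
```

Opening 0.45 is about 40 mm, so the loupe is held. Lifting.

Emit:
move_arm(
  targets=[
    [[0,0,0,0,0,0.02,0.2],[0,0,0,0,0,0.03,0.2],[0,0,0,0,0,0.03,0.2],[0,0,0,0,0,0.02,0.2],[0,0,0,0,0,0,0.2]],
  ],
  force=20,
)

```text
clock: 4.75
tool_pos: [0.5293, 0.2847, 0.1362]
eef_rot: [0.79, 0.613, 0.004, 0.0]
contact_force: [0.6, -0.1, -0.5]
opening: 0.446
```

```bash
python3 e.py .523 .02 .12
```

```text
shift [-0.0063 -0.2647 -0.0162] turn [-0.004   0.0064 -0.0001] pos [0.5293 0.2847 0.1362] open 0.446 t 4.75 F [ 0.61 -0.11 -0.52]
```

Emit:
move_arm(
  targets=[
    [[-0.004,0.006,0,-0.002,-0.035,0,0.2],[0,0,0,-0.001,-0.045,0,0.2],[0,0,0,-0.001,-0.045,0,0.2],[0,0,0,-0.001,-0.045,0,0.2],[0,0,0,-0.001,-0.035,0,0.2]],
  ],
)

```text
clock: 5.25
tool_pos: [0.5196, 0.0824, 0.1321]
eef_rot: [0.786, 0.618, 0.001, -0.004]
contact_force: [1.0, -0.0, -1.2]
opening: 0.45
```

```bash
python3 e.py .523 .02 .08
```

```text
shift [ 0.0034 -0.0624 -0.0521] turn [-0.0074 -0.0025 -0.0138] pos [0.5196 0.0824 0.1321] open 0.45 t 5.25 F [ 1.02 -0.01 -1.2 ]
```

Emit:
move_arm(
  targets=[
    [[-0.004,-0.002,0,0.002,-0.035,-0.01,0.2],[0,0,0,0.002,-0.025,-0.025,0.2],[0,0,0,0,0,-0.02,0.2],[0,0,0,0,0,0,0.2]],
  ],
)

```text
clock: 5.65
tool_pos: [0.5205, 0.0109, 0.0715]
eef_rot: [0.789, 0.614, -0.003, -0.001]
contact_force: [-0.8, 0.8, -1.1]
opening: 0.449
```

```bash
python3 e.py .523 .02 .034
```

```text
shift [ 0.0025  0.0091 -0.0375] turn [ 0.0018 -0.0069 -0.0026] pos [0.5205 0.0109 0.0715] open 0.449 t 5.65 F [-0.77  0.76 -1.14]
```

Emit:
move_arm(
  targets=[
    [[0.002,-0.006,0,0.002,0.008,-0.025,0.2],[0,0,0,0,0,-0.006,0.2],[0,0,0,0,0,0,0.2],[0,0,0,0,0,0,0.2]],
  ],
)

```text
clock: 6.05
tool_pos: [0.5221, 0.02, 0.0398]
eef_rot: [0.789, 0.615, -0.001, -0.001]
contact_force: [0.1, 0.8, -0.8]
opening: 0.448
```

```bash
python3 e.py .523 .02 .034
```

```text
shift [ 0.0009  0.     -0.0058] turn [-0.0004 -0.0025 -0.0043] pos [0.5221 0.02   0.0398] open 0.448 t 6.05 F [ 0.13  0.85 -0.85]
```

Emit:
move_arm(
  targets=[
    [[0,0,0,0,0,-0.004,0.2],[0,0,0,0,0,0,0.2],[0,0,0,0,0,-0.002,0.2],[0,0,0,0,0,0,0.2]],
  ],
)

```text
clock: 6.45
tool_pos: [0.5236, 0.0201, 0.036]
eef_rot: [0.789, 0.615, 0.001, 0.0]
contact_force: [-0.2, -0.5, -0.6]
opening: 0.451
```

```bash
python3 e.py .523 .02 .033; python3 -c "
from h import *
p=r.snapshot('scene'); save(p,'s2.png',(150,310,240,440),4)"
```

```text
shift [-0.0006 -0.0001 -0.003 ] turn [-0.0009  0.0016 -0.0044] pos [0.5236 0.0201 0.036 ] open 0.451 t 6.45 F [-0.17 -0.51 -0.6 ]
```

View pics/s2.png

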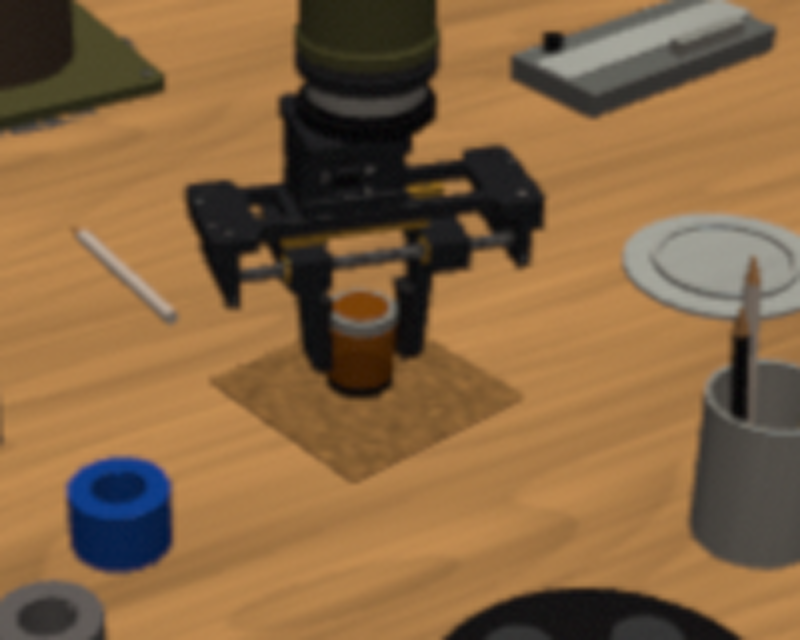

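The loupe hangs upright just over the mat, with its foot at crop (385, 360) and the mat centre at about (400, 365). I'll lower it gently until it makes contact.

Emit:
move_arm(
  targets=[
    [[0,0,0,0,0,-0.002,0.2],[0,0,0,0,0,-0.001,0.2]],
  ],
)

```text
clock: 6.7
tool_pos: [0.5239, 0.02, 0.0333]
eef_rot: [0.789, 0.615, 0.001, 0.0]
contact_force: [-2.7, -0.0, 4.7]
opening: 0.447
```

Emit:
move_arm(
  targets=[
    [[0,0,0,0,0,-0.002,0.2],[0,0,0,0,0,0,0.2]],
  ],
)

```text
clock: 6.9
tool_pos: [0.5238, 0.0197, 0.0331]
eef_rot: [0.789, 0.615, 0.001, 0.001]
contact_force: [1.5, -0.3, -0.8]
opening: 0.448
```

Emit:
move_arm(
  targets=[
    [[0,0,0,0,0,-0.002,0.2],[0,0,0,0,0,0,0.2]],
  ],
)

```text
clock: 7.1
tool_pos: [0.5241, 0.0197, 0.033]
eef_rot: [0.789, 0.615, 0.002, 0.002]
contact_force: [-0.4, -0.1, -1.5]
opening: 0.447
```

The descent has stopped at z = 0.033, the expected contact height. Releasing.

Emit:
move_arm(
  targets=[
    [[0,0,0,0,0,0,0.6],[0,0,0,0,0,0,0.8],[0,0,0,0,0,0,1],[0,0,0,0,0,0,1],[0,0,0,0,0,0,1]],
  ],
)

```text
clock: 7.6
tool_pos: [0.5241, 0.0197, 0.0321]
eef_rot: [0.789, 0.615, 0.002, 0.001]
contact_force: [-0.1, -0.2, 0.0]
opening: 0.876
```

Emit:
move_arm(
  targets=[
    [[0,0,0,0,0,0,1],[0,0,0,0,0,0.02,1],[0,0,0,0,0,0.04,1],[0,0,0,0,0,0.04,1],[0,0,0,0,0,0.04,1]],
  ],
)

```text
clock: 8.1
tool_pos: [0.5196, 0.0195, 0.1708]
eef_rot: [0.788, 0.615, -0.004, -0.002]
contact_force: [1.5, 0.7, 0.4]
opening: 1.003
```

```bash
python3 e.py .657 -.2305 .17; python3 -c "
from h import *
for n in('scene','top'):
  p=r.snapshot(n)
  for f in r.find_in(p,'loupe_center')[:2]: print(n,f['score'],back(p,*f['centre'],.028).round(3))
  if n=='scene': save(p,'s3.png',(150,310,240,440),4)"
```

```text
shift [ 0.1374 -0.25   -0.0008] turn [ 0.0023 -0.0087 -0.0056] pos [0.5196 0.0195 0.1708] open 1.003 t 8.1 F [1.52 0.73 0.43]
scene 0.87 [0.521 0.016 0.028]
top 0.47 [ 0.657 -0.231  0.028]
```

View pics/s3.png

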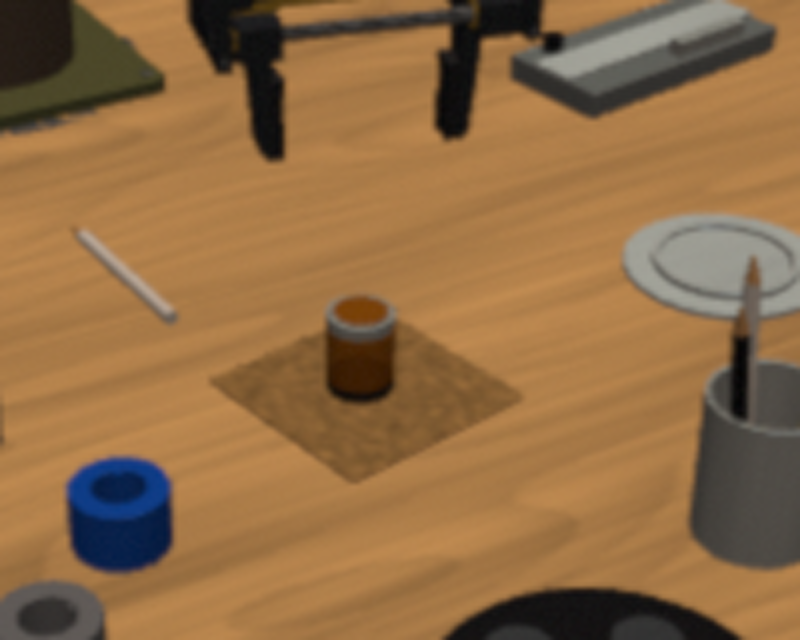

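The loupe stands upright on the mat at crop (350, 360), and the gripper is clear of it. Next, the core.

Emit:
move_arm(
  targets=[
    [[0.002,-0.008,0,0.022,-0.04,0,1],[0,0,0,0.022,-0.04,0,1],[0,0,0,0.022,-0.04,0,1],[0,0,0,0.022,-0.04,0,1],[0,0,0,0.022,-0.04,0,1]],
  ],
)

```text
clock: 8.8
tool_pos: [0.6265, -0.177, 0.1624]
eef_rot: [0.783, 0.623, -0.003, -0.007]
contact_force: [1.4, 1.3, -0.4]
opening: 1.005
```

Emit:
move_arm(
  targets=[
    [[0,0,0,0.022,-0.04,0,1],[0,0,0,0,0,0,1]],
  ],
)

```text
clock: 9.0
tool_pos: [0.648, -0.2275, 0.1569]
eef_rot: [0.785, 0.619, -0.007, -0.007]
contact_force: [-0.4, -0.8, -0.1]
opening: 1.001
```

```bash
python3 e.py .657 -.2305 .1
```

```text
shift [ 0.009  -0.003  -0.0569] turn [-0.0023 -0.0186 -0.015 ] pos [ 0.648  -0.2275  0.1569] open 1.001 t 9.0 F [-0.44 -0.85 -0.08]
```

Emit:
move_arm(
  targets=[
    [[-0.002,-0.018,-0.01,0.009,-0.003,-0.04,1],[0,0,0,0,0,-0.03,1],[0,0,0,0,0,0,1]],
  ],
)

```text
clock: 9.3
tool_pos: [0.6545, -0.2316, 0.0788]
eef_rot: [0.79, 0.614, -0.002, -0.002]
contact_force: [-0.6, 0.0, -0.0]
opening: 1.0
```

```bash
python3 e.py .657 -.2305 .020
```

```text
shift [ 0.0025  0.0011 -0.0588] turn [-0.001  -0.0066 -0.0016] pos [ 0.6545 -0.2316  0.0788] open 1.0 t 9.3 F [-0.57  0.05 -0.  ]
```

Emit:
move_arm(
  targets=[
    [[-0.001,-0.006,0,0.003,0.001,-0.03,1],[0,0,0,0,0,-0.02,1],[0,0,0,0,0,0,1]],
  ],
)

```text
clock: 9.6
tool_pos: [0.6561, -0.2285, 0.0261]
eef_rot: [0.789, 0.614, -0.002, -0.002]
contact_force: [-1.2, -0.8, 0.0]
opening: 0.999
```

```bash
python3 e.py .657 -.2305 .020;  python3 -c "
from h import *
p=r.snapshot('scene'); save(p,'s4.png',(230,380,150,350),4)"
```

```text
shift [ 0.0009 -0.002  -0.0061] turn [-0.0011 -0.0048 -0.0036] pos [ 0.6561 -0.2285  0.0261] open 0.999 t 9.6 F [-1.25 -0.78  0.  ]
```

View pics/s4.png

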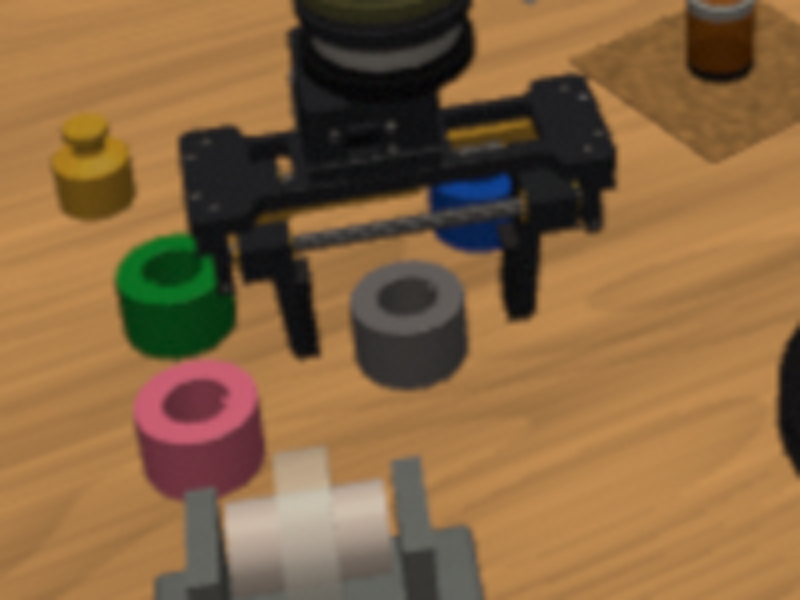

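The open fingers straddle the grey core at crop (325, 408). Lower and close.

Emit:
move_arm(
  targets=[
    [[0,-0.004,0,0.001,-0.002,-0.006,1],[0,0,0,0,0,0,0.7],[0,0,0,0,0,0,0.5],[0,0,0,0,0,0,0.4],[0,0,0,0,0,0,0.4]],
  ],
  force=15,
)

```text
clock: 10.15
tool_pos: [0.6609, -0.2308, 0.0266]
eef_rot: [0.789, 0.615, 0.003, 0.003]
contact_force: [0.0, 0.2, -0.2]
opening: 0.66
```

Emit:
move_arm(
  targets=[
    [[0,0,0,0,0,0,0.4],[0,0,0,0,0,0,0.4],[0,0,0,0,0,0,0.4],[0,0,0,0,0,0,0.4]],
  ],
)

```text
clock: 10.55
tool_pos: [0.6611, -0.231, 0.0273]
eef_rot: [0.789, 0.614, 0.003, 0.003]
contact_force: [-0.9, 0.6, -1.4]
opening: 0.619
```

```bash
python3 e.py .657 -.2305 .020
```

```text
shift [-0.0041  0.0005 -0.0073] turn [ 0.0011  0.009  -0.0037] pos [ 0.6611 -0.231   0.0273] open 0.619 t 10.55 F [-0.86  0.57 -1.43]
```

Opening 0.62 is about 54.5 mm, so this is the wide core. Lifting.

Emit:
move_arm(
  targets=[
    [[0,0,0,0,0,0.02,0.4],[0,0,0,0,0,0.04,0.4],[0,0,0,0,0,0.04,0.4],[0,0,0,0,0,0.03,0.4],[0,0,0,0,0,0,0.4]],
  ],
  force=20,
)

```text
clock: 11.05
tool_pos: [0.6601, -0.2302, 0.166]
eef_rot: [0.789, 0.615, 0.003, 0.003]
contact_force: [0.6, -0.5, 0.1]
opening: 0.614
```

```bash
python3 e.py .519 .294 .16;  python3 -c "
from h import *
p=r.snapshot('scene'); save(p,'s5.png',(180,380,120,360),3)"
```

```text
shift [-0.1411  0.5242 -0.006 ] turn [ 0.0006  0.009  -0.0043] pos [ 0.6601 -0.2302  0.166 ] open 0.614 t 11.05 F [ 0.58 -0.47  0.06]
```

View pics/s5.png

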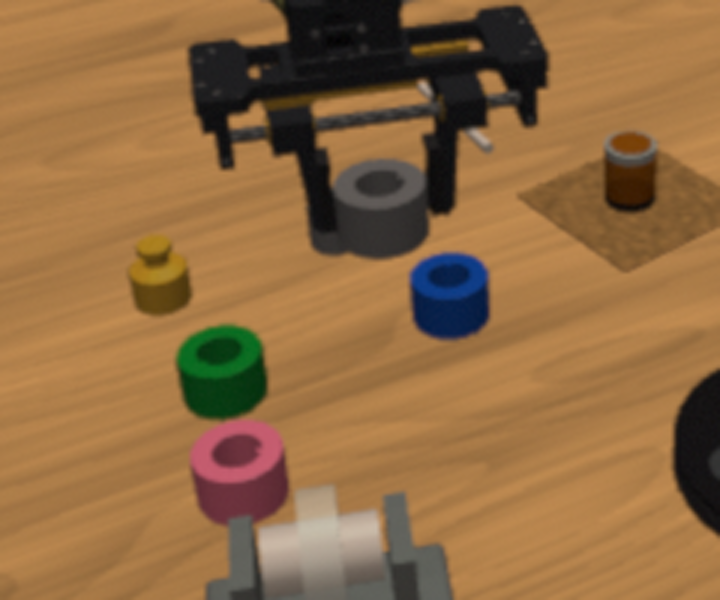

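The core is held level at crop (205, 382), with the loupe undisturbed on the mat. Carrying it to the dish.

Emit:
move_arm(
  targets=[
    [[0,0.008,0,-0.012,0.042,0,0.4],[0,0,0,-0.012,0.042,0,0.4],[0,0,0,-0.012,0.042,0,0.4],[0,0,0,-0.012,0.042,0,0.4],[0,0,0,-0.012,0.042,0,0.4]],
  ],
)

```text
clock: 11.6
tool_pos: [0.5938, -0.0253, 0.1616]
eef_rot: [0.794, 0.608, -0.004, 0.001]
contact_force: [0.7, -0.1, -0.5]
opening: 0.613
```

Emit:
move_arm(
  targets=[
    [[0,0,0,-0.012,0.042,0,0.4],[0,0,0,-0.012,0.042,0,0.4],[0,0,0,-0.012,0.042,0,0.4],[0,0,0,-0.012,0.042,0,0.4],[0,0,0,-0.012,0.042,0,0.4]],
  ],
)

```text
clock: 12.1
tool_pos: [0.5264, 0.1912, 0.1585]
eef_rot: [0.794, 0.608, -0.009, -0.001]
contact_force: [0.0, 1.1, -0.3]
opening: 0.617
```

```bash
python3 e.py .518 .2945 .12
```

```text
shift [-0.0084  0.1033 -0.0385] turn [ 0.0097 -0.0143  0.0126] pos [0.5264 0.1912 0.1585] open 0.617 t 12.1 F [ 0.04  1.09 -0.3 ]
```

Emit:
move_arm(
  targets=[
    [[0.01,-0.014,0.012,-0.003,0.035,-0.01,0.4],[0,0,0,-0.003,0.04,-0.015,0.4],[0,0,0,0,0.02,-0.015,0.4],[0,0,0,0,0,0,0.4]],
  ],
)

```text
clock: 12.5
tool_pos: [0.5133, 0.2981, 0.1157]
eef_rot: [0.786, 0.618, -0.001, -0.003]
contact_force: [-0.2, 0.1, -1.0]
opening: 0.615
```

```bash
python3 e.py .518 .2945 .0325
```

```text
shift [ 0.0047 -0.0036 -0.0832] turn [-0.004  -0.0057 -0.0128] pos [0.5133 0.2981 0.1157] open 0.615 t 12.5 F [-0.2   0.05 -0.96]
```

Emit:
move_arm(
  targets=[
    [[-0.004,-0.006,0,0.005,-0.004,-0.03,0.4],[0,0,0,0,0,-0.02,0.4],[0,0,0,0,0,0,0.4],[0,0,0,0,0,0,0.4]],
  ],
)

```text
clock: 12.9
tool_pos: [0.5185, 0.2887, 0.0651]
eef_rot: [0.787, 0.617, -0.002, 0.002]
contact_force: [0.1, 0.0, 0.2]
opening: 0.62
```

```bash
python3 e.py .518 .2945 .0325
```

```text
shift [-0.0005  0.0058 -0.0326] turn [ 0.0054 -0.0011 -0.0107] pos [0.5185 0.2887 0.0651] open 0.62 t 12.9 F [0.06 0.02 0.22]
```

Emit:
move_arm(
  targets=[
    [[0.005,0,0,0,0.006,-0.018,0.4],[0,0,0,0,0,-0.006,0.4],[0,0,0,0,0,0,0.4]],
  ],
)

```text
clock: 13.2
tool_pos: [0.521, 0.292, 0.0442]
eef_rot: [0.788, 0.616, 0.001, 0.001]
contact_force: [-0.7, -0.8, 0.4]
opening: 0.614
```

```bash
python3 e.py .518 .2945 .0325;  python3 -c "
from h import *
p=r.snapshot('scene'); save(p,'s6.png',(150,260,350,500),5)"
```

```text
shift [-0.003   0.0025 -0.0117] turn [ 0.0003  0.0027 -0.0066] pos [0.521  0.292  0.0442] open 0.614 t 13.2 F [-0.66 -0.8   0.43]
```

View pics/s6.png

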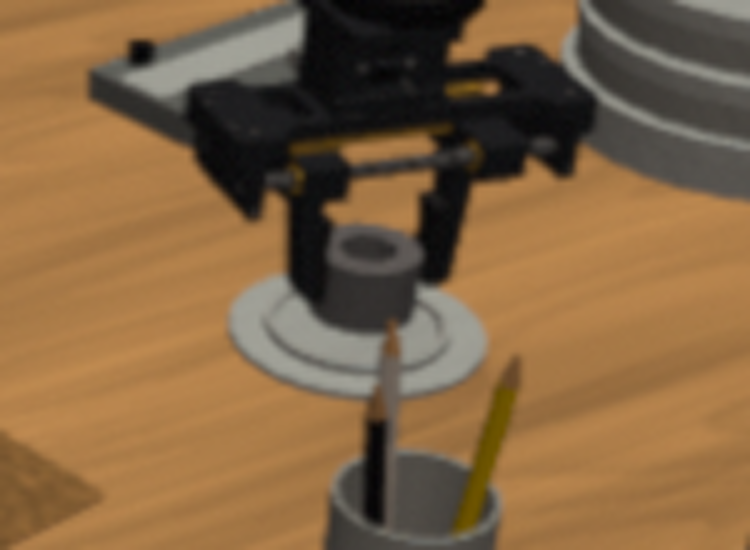

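The core is level and hovering about 12 mm over the dish centre, at crop (280, 370). Lower in small steps.

Emit:
move_arm(
  targets=[
    [[0,0.002,0,-0.003,0.002,-0.006,0.4],[0,0,0,0,0,-0.002,0.4],[0,0,0,0,0,0,0.4]],
  ],
)

```text
clock: 13.55
tool_pos: [0.519, 0.2943, 0.0382]
eef_rot: [0.788, 0.615, 0.002, 0.001]
contact_force: [0.5, -0.8, 0.0]
opening: 0.613
```

Emit:
move_arm(
  targets=[
    [[0,0,0,0,0,-0.003,0.4],[0,0,0,0,0,0,0.4]],
  ],
)

```text
clock: 13.75
tool_pos: [0.5191, 0.2944, 0.0353]
eef_rot: [0.788, 0.615, 0.002, 0.001]
contact_force: [-0.5, 0.2, 0.3]
opening: 0.615
```

```bash
python3 e.py .518 .2945 .0325
```

```text
shift [-0.0011  0.0001 -0.0028] turn [-0.0014  0.0037 -0.006 ] pos [0.5191 0.2944 0.0353] open 0.615 t 13.75 F [-0.54  0.16  0.31]
```

Emit:
move_arm(
  targets=[
    [[0,0,0,0,0,-0.003,0.4],[0,0,0,0,0,0,0.4]],
  ],
)

```text
clock: 13.95
tool_pos: [0.5191, 0.2945, 0.032]
eef_rot: [0.788, 0.615, 0.002, 0.001]
contact_force: [-0.9, 0.3, 0.3]
opening: 0.615
```

Emit:
move_arm(
  targets=[
    [[0,0,0,0,0,-0.002,0.4],[0,0,0,0,0,0,0.4]],
  ],
)

```text
clock: 14.15
tool_pos: [0.5195, 0.2947, 0.0321]
eef_rot: [0.788, 0.615, 0.003, 0.001]
contact_force: [0.5, 0.3, -1.2]
opening: 0.611
```

Emit:
move_arm(
  targets=[
    [[0,0,0,0,0,-0.002,0.4],[0,0,0,0,0,0,0.4]],
  ],
)

```text
clock: 14.35
tool_pos: [0.5199, 0.2951, 0.032]
eef_rot: [0.788, 0.615, 0.003, 0.001]
contact_force: [0.3, 0.2, -0.0]
opening: 0.614
```

The descent has stopped at 0.032, so the core is on the floor. Release and retreat.

Emit:
move_arm(
  targets=[
    [[0,0,0,0,0,0,0.75],[0,0,0,0,0,0,0.9],[0,0,0,0,0,0,1],[0,0,0,0,0,0,1],[0,0,0,0,0,0,1]],
  ],
)

```text
clock: 14.85
tool_pos: [0.5198, 0.295, 0.0311]
eef_rot: [0.788, 0.615, 0.003, 0.001]
contact_force: [0.8, 0.8, 0.3]
opening: 0.996
```

Emit:
move_arm(
  targets=[
    [[0,0,0,0,0,0.015,1],[0,0,0,0,0,0.03,1],[0,0,0,0,0,0.045,1],[0,0,0,0,0,0.045,1],[0,0,0,-0.02,0,0.03,1]],
  ],
)

```text
clock: 15.35
tool_pos: [0.4985, 0.2923, 0.2003]
eef_rot: [0.789, 0.615, -0.0, 0.001]
contact_force: [0.6, 0.1, 0.1]
opening: 0.997
```

```bash
python3 e.py .518 .2945 .2;  python3 - <<'E'
from m import *
p=r.snapshot('scene')
for n,z in(('core_center',.023),('loupe_center',.028)):
  for f in r.find_in(p,n): print(n,round(f['score'],2),back(p,*f['centre'],z).round(4))
S=4;o=(150,280)
im=cv2.resize(p["frame"][o[0]:o[0]+130,o[1]:o[1]+200,::-1],None,fx=S,fy=S,interpolation=cv2.INTER_CUBIC)
D=(.5146,.2945)
circ(im,p,D,.047,.009,(0,255,255),S,o); circ(im,p,D,.027,.041,(0,255,0),S,o); circ(im,p,D,.027,.005,(0,0,255),S,o)
circ(im,p,(.523,.02),.02,.053,(255,0,255),S,o); circ(im,p,(.523,.02),.02,.003,(255,0,0),S,o)
cv2.imwrite("pics/s7.png",im)
E
```

```text
shift [ 0.0195  0.0022 -0.0003] turn [ 0.0028  0.001  -0.004 ] pos [0.4985 0.2923 0.2003] open 0.997 t 15.35 F [0.61 0.06 0.06]
core_center 0.81 [ 0.5938 -0.3227  0.023 ]
core_center 0.8 [ 0.5845 -0.1543  0.023 ]
core_center 0.67 [ 0.6785 -0.3364  0.023 ]
core_center 0.66 [0.5328 0.2846 0.023 ]
loupe_center 0.93 [0.5215 0.0217 0.028 ]
```

View pics/s7.png

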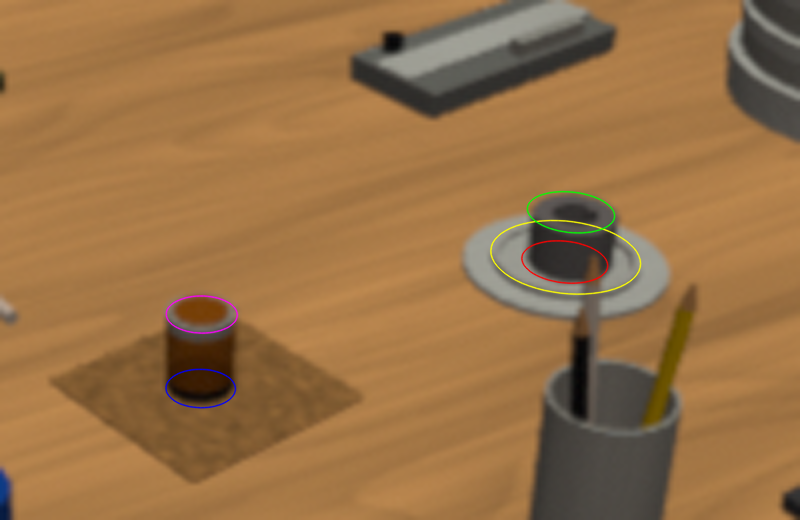

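The overlay shows the core flat and concentric in the dish, at crop (235, 573). The loupe is upright on the mat at (350, 200), and the gripper is clear. Handing in.

```bash
python3 -c "
from plant import r
print(r.finish_job())"
```

```text
the job is handed in; nothing more can be done
None
```

I lifted the loupe out of the dish and set it upright on the cork mat. Then I laid the wide grey core flat on the dish floor and handed the job in at about 15.5 s of robot time; no verdict is reported.

**Final checks (one scene picture after the gripper had backed off):**
- **Core:** its outline matched the one drawn for the dish centre to within a few mm, flat and inside the rim.
- **Loupe:** it stood upright at about (0.522, 0.021), near the mat centre. I estimated that centre at about (0.523, 0.02) by eye from the mat's corners in the first top picture.
- **Gripper:** it was open and about 0.2 m up, touching nothing.

**Checks that disagreed:**
- **Core position:** the network put the core at (0.533, 0.285), about 20 mm from the dish centre, which would be outside the 17 mm limit. I set this aside because it had been about 13 mm off in the same direction before the pick, and the outline showed the core centred.
- **Loupe in the top view:** after I placed the loupe, the network reported it at the core's position in the top picture, with a low score. I ignored that because the scene view showed it clearly on the mat.
- **Mat segmentation:** my attempt to find the mat centre by segmentation failed.

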